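# Stack the pump parts in the nest and hold them flush against the spring

## Task

Stack the three loose round metal parts in the sprung nest: first the body with its stub shaft upward, then the spacer ring over the stub, then the plain disc on top. Then press the stack down slowly with the gripper until the disc's top is flush with the rim of the nest, neither standing proud nor sunk below it and never down on the end stop, so that a retaining plate could be slid across. Finish while still holding it pressed there, without letting go, and leave the other things on the bench alone.

Things in the scene. Friction and masses are not known exactly. Their poses are not given: they have to be found in the camera images.
- nest: Fixed nest: grey base plate 110x110x12 mm carrying two curved steel walls, 10 mm thick, at its +x and -x sides, round a pocket 54 mm in diameter on the vertical axis through the origin (centre of the plate's underside, on the bench; z up; yaw varies). At the +y and -y sides the pocket is open, 39 mm wide, down to the plate: fingers closing along nest y can go down beside a part.
- nest_rim (a point): Point on the pocket's axis at the height of the wall tops, the rim, 77 mm above the bench; axes as the nest. The top 5 mm inside the walls are chamfered to about 60 mm diameter as a lead-in. Outside, a rib on each wall reaches 50 mm from the axis, up to 42 mm above the bench.
- ejector_top (a point): Centre of the upper face of the sprung ejector pad (36 mm round plate inside the pocket). At rest 37 mm above the bench, i.e. 40 mm below the rim; it carries the stack and sinks as it is pressed. The weight of the three parts does not make it sink.
- ejector (a joint): Travel of the sprung pad in m: 0 at rest (up), grows as it is pushed down, end stop 0.018. Spring 4.5 N at 0 plus 0.7 N per mm; it springs back when let go. With the whole stack (50 mm high) the disc stands 10 mm proud of the rim at 0 and is flush at 0.010, a push of about 8 to 9 N; the stop takes about 14 N.
- pump_body: Loose pump body, a plain aluminium cylinder 48 mm in diameter and 22 mm high with a stub shaft 16 mm in diameter standing 8 mm above its upper face. 0.14 kg. Starts upright; origin at the centre of its underside, z up along the stub.
- spacer: Loose spacer: plain aluminium ring, 48 mm outside, 28 mm hole, 12 mm high. 0.06 kg. Starts lying flat; origin at the centre of its underside.
- top_disc: Loose top disc: plain solid aluminium disc, 48 mm in diameter, 16 mm high, with three small dark flush screw heads on top. 0.09 kg. Starts lying flat, screw heads up; origin at the centre of its underside.
- disc_top (a point): Centre of the top disc's upper face, 16 mm above its underside.
- electrical_tape: Bystander: black roll of tape, 55 mm across, 19 mm high, lying flat.
- side_cutters: Bystander: side cutters, 145 mm long, 12 mm thick, lying flat.
- tape_measure: Bystander: tape measure, 34 x 79 x 60 mm, standing.
- hex_key: Bystander: small black L-shaped hex key, 30 x 78 x 6 mm, lying flat.
- marker: Bystander: marker pen, 135 mm long, 17 mm thick, lying flat.
Mind the look-alikes: they are no part of the job. What is shaped like the spacer but orange is not meant.

How it is judged:
By the outcome, as a careful person would: the job done as asked, in the order asked, and still so for the second after the job is handed in, while the arm keeps its last pose, push and grip.
It also fails if it takes over 72 s, if anything falls off the work surface, if the arm or the gripper's body presses on something with over 40 N, if the wrist force passes 120 N, or if a joint passes its speed limit or range.

## Robot

A 6-joint arm with a two-finger parallel gripper is mounted at the origin on a cart in front of the work surface, level with it; the furniture and walls round the work are solid. World frame = base frame: x ahead of the robot, y to its left, z up, the work surface at z = 0. Lengths are in m, angles in rad, forces in N, time in s.
With the tool pointing down it reaches from about 0.35 to 0.875 m from the base axis. Payload 15.5 kg.
Tool frame: the origin (TCP) lies between the finger pads; the fingertips stand 25 mm ahead of it and the grasp point (between the pads) lies 6 mm ahead of it; z points along the fingers, y is the direction in which the jaws open and shut (so a half turn about z gives the same grasp; the last joint's range is limited). The gripper opens to 85 mm and grips with 20 to 120 N. Pads are 22 mm wide; open, the fingers measure 114 mm over their backs; the gripper's body (76 mm by 85 mm) begins 54 mm behind the grasp point. The pads swing forward as they close: fully open they stand 13 mm farther back than shut.
Start: joints at [-1.359, 0.494, 1.345, -0, 1.302, -0.096], TCP at [0.189, -0.596, 0.229] pointing down, gripper open.
Joint ranges: [-2.91, 2.91], [-0.82, 2.16], [0.22, 2.67], [-1.22, 4.37], [0.12, 2.79], [-3.08, 3.08]. Speed limits (rad/s): [1.89, 1.89, 2.57, 3.01, 3.01, 3.01].

## Interface

Orientations are given as a unit quaternion [w, x, y, z].
In Python, from station import env, imaging, finder gives the robot as it stands.
- The arm moves only by the tool play_rows, never from a script. Its argument "commands" is a list that holds one entry, the list of rows, each a list of 6 numbers: the shift along the tool's x, y, z in units of 80 mm (1.0 is 80 mm), then the turn, a rotation vector about the tool's x, y, z in units of 2 pi rad (1.0 is 2 pi rad). A call has 1 to 12 rows; each row is the pose to reach, as a shift and turn from the pose commanded when the call began, along the tool's axes at that moment, turning the shorter way round; what a row does not reach only later rows make up. A row lasts 1/10 s, in which the tool goes at most 50 mm and 8.59 degrees, less where a joint would pass 70% of its speed; a pose out of reach is approached as far as the arm can. A call with a number of a shift or a turn outside -1 to 1 is refused whole. A call with a gripper value outside its range is refused whole. "fingers" is the closure, from -1 (fully open) to 1 (shut), set as the call begins (left out, the last holds). The fingers move at their own pace and stop on an object; "newtons" is the grip in N (left out, the last holds). Time passes only in rows, so rows that repeat a pose let the fingers close. It gives the time, the measured TCP pose, the force and the opening at its end, in the units of the state.
- env.sense(): the state, without advancing time (a new reading comes with each control period).
- imaging.capture(name): name is "scene" or "side" or "wrist"; returns the picture (480x640x3 uint8, blue, green, red); there is no depth.
- imaging.camera_model(name): a dict with "camera_matrix" (3x3 intrinsics, pixels), "view" (4x4, takes a point from world to camera coordinates). Camera axes: x right, y down, z forward; pixel columns grow to the right and rows downward; lengths in m; the calibration is good to about 2 mm. A picture is of the moment at which its call begins: read the wrist's pose just before it. camera_model takes no time and is no camera call; for the wrist camera it gives the pose at the moment of the call.
- env.close_job(): hands the job in, once; it reports no verdict.
Trained networks look in the newest picture that a camera, given by its name, has taken for a name from the list of things; names that differ only in an ending like _2 or _b are one class to them, and where a whole thing is asked for, a point or a joint stands for the part that bears it (a point fixed in the world has none). Each returns a list of dicts, best first, with "p" (0 to 1); they miss things now and then, are a little off and sometimes report something else, mostly with a low value. They report only what shows in the picture. A call takes as long as a camera call. They do not tell look-alikes from the thing itself.
- finder.cut_out(name, camera): "mask" (480x640 bool, what is visible of it).
- finder.landmark_of(name, camera): "xyz" ([x, y, z] in m, in world coordinates, good to about 4 mm: a listed point, or the origin of a listed thing).
The state is a dict: "time_s": time; "qpos": joint angles; "joint_velocities": joint speeds; "effort": joint torques, N m; "eef_pos": TCP position; "ee_rot": TCP orientation; "wrist_force": force on the tool from outside, world axes, zero at the start; "torque": the same for the moment, N m; "opening": opening from 0.0 (shut) to 1.0 (fully open).
Only numpy, scipy, OpenCV 4.12 (cv2) and the standard library are available. Lean on these libraries where they do the work, as an engineer would, in place of code of your own. Each camera call takes 0.05 s, during which the arm holds its last target. There are 200 camera calls.

## Working session

There is one attempt and no reset: what is moved stays moved. The work goes in short steps, Python scripts to look and compute and a tool call to move; the robot and the scene stay as the last step left them, time stands still between calls to the robot, and variables do not carry over. Pictures are saved under pics/ and viewed, about 8 in all and at most 12, crops included, and the job is handed in when it is done.

Besides the shell and the picture viewer there is one more tool, called by a JSON object that holds its "method" and its "body". play_rows: Moves the arm, as the interface text tells. Shifts and turns lie within -1 to 1; 1 stands for 80 mm of shift or 2 pi rad of turn. Its arguments: {"type":"object","properties":{"commands":{"type":"array"},"fingers":{"type":"number"},"newtons":{"type":"number"}},"required":["commands"]}

```bash
ls; mkdir -p pics; python3 - <<'E'
from station import env, imaging, finder
import cv2, numpy as np
s=env.sense(); print({k:np.round(v,3).tolist() for k,v in s.items()})
a=imaging.capture("scene"); cv2.imwrite("pics/s1.png",a)
for n in ["nest","nest_rim","ejector_top","pump_body","spacer","top_disc"]:
    print(n,"scene",[(round(r["p"],2),np.round(r["xyz"],4).tolist()) for r in finder.landmark_of(n,"scene")])
b=imaging.capture("side"); cv2.imwrite("pics/d1.png",b)
for n in ["nest","nest_rim","pump_body","spacer","top_disc"]:
    print(n,"side",[(round(r["p"],2),np.round(r["xyz"],4).tolist()) for r in finder.landmark_of(n,"side")])
print(env.sense()["time_s"])
E
```

```text
pics
{'time_s': 0.0, 'qpos': [-1.358, 0.494, 1.346, 0.0, 1.302, -0.095], 'joint_velocities': [0.002, 0.001, -0.001, 0.0, -0.001, 0.001], 'effort': [0.002, -88.215, -38.386, -0.0, 0.01, -0.0], 'eef_pos': [0.189, -0.595, 0.228], 'ee_rot': [-0.001, 0.988, 0.153, -0.0], 'wrist_force': [-0.11, -0.419, 0.621], 'torque': [-0.027, 0.017, 0.021], 'opening': 0.998}
nest scene [(0.96, [0.4737, -0.2596, -0.0026])]
nest_rim scene [(0.82, [0.4765, -0.2633, 0.0785])]
ejector_top scene [(0.72, [0.5364, -0.5172, 0.0021]), (0.53, [0.4792, -0.2577, 0.037])]
pump_body scene [(0.66, [0.4856, -0.4244, 0.0006])]
spacer scene [(0.74, [0.6062, -0.0086, 0.0022]), (0.72, [0.6252, -0.1205, -0.0007]), (0.68, [0.5245, 0.035, 0.0018])]
top_disc scene [(0.73, [0.5126, -0.0537, -0.0])]
nest side [(0.91, [0.4742, -0.2572, -0.003])]
nest_rim side [(0.82, [0.4721, -0.263, 0.0728])]
pump_body side [(0.84, [0.4788, -0.4262, 0.0024])]
spacer side [(0.87, [0.6052, -0.0103, -0.0003]), (0.54, [0.5289, 0.0431, 0.0039]), (0.52, [0.6225, -0.1196, -0.0007])]
top_disc side [(0.82, [0.5111, -0.0546, 0.0006]), (0.49, [0.6234, -0.1157, -0.0011])]
0.65
```

View pics/s1.png

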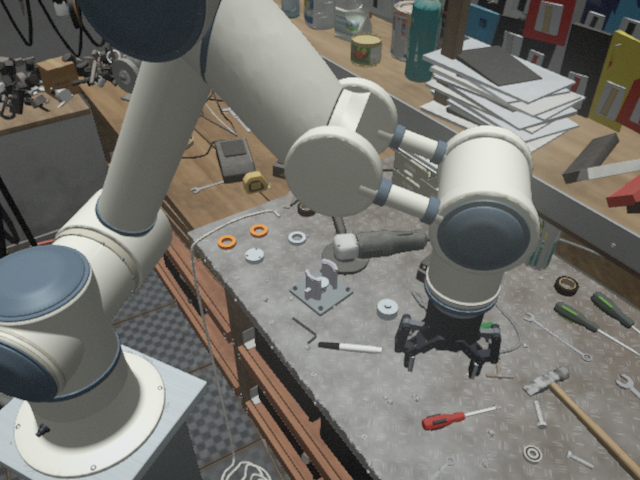

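View pics/d1.png

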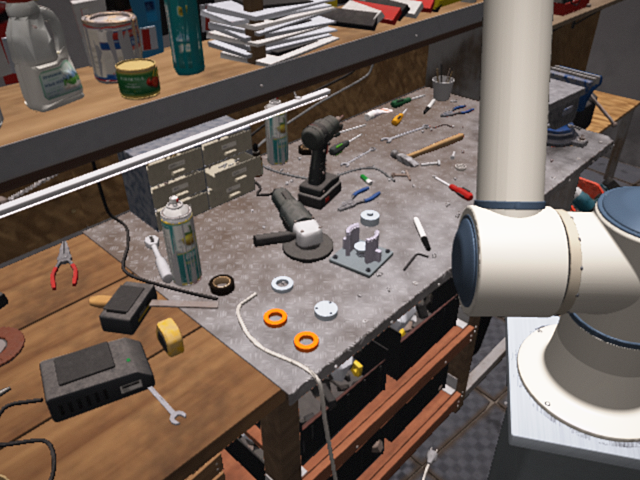

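The side view shows the metal ring at (283,284), the disc at (326,310), orange rings at (275,318) and (306,341), and the nest at (362,245) with the body at (370,216) behind it. I'm moving above the nest and body for close views, turning the tool yaw to 0 on the way.

{"method": "play_rows", "body": {"commands": [[[1, 0, -0.3, 0, 0, 0.0489], [1, 0, -0.3, 0, 0, 0.0489], [1, 0, -0.3, 0, 0, 0.0489]]], "fingers": -1}}

```text
time_s: 0.95
eef_pos: [0.2693, -0.5706, 0.2542]
ee_rot: [0.001, 1.0, -0.002, 0.001]
wrist_force: [-1.3, -0.4, -0.7]
opening: 1.0
```

{"method": "play_rows", "body": {"commands": [[[0.85, -1, -0.3, 0, 0, 0], [0.85, -1, -0.3, 0, 0, 0], [0.85, -1, -0.3, 0, 0, 0]]]}}

```text
time_s: 1.25
eef_pos: [0.3359, -0.4884, 0.2779]
ee_rot: [0.0, 1.0, 0.002, 0.001]
wrist_force: [-0.5, -0.3, -0.1]
opening: 1.002
```

{"method": "play_rows", "body": {"commands": [[[0.85, -1, -0.3, 0, 0, 0], [0.85, -1, -0.3, 0, 0, 0], [0.85, -1, -0.3, 0, 0, 0], [0.85, -1, -0.3, 0, 0, 0]]]}}

```text
time_s: 1.65
eef_pos: [0.4021, -0.4107, 0.301]
ee_rot: [0.0, 1.0, 0.002, 0.0]
wrist_force: [-1.0, -0.9, -0.5]
opening: 0.998
```

```bash
cat > h.py <<'E'
from station import env, imaging, finder
import cv2, numpy as np
from scipy.optimize import minimize
from scipy.spatial.transform import Rotation as Ro
def proj(P,cm):
    P=np.asarray(P); c=P@cm["view"][:3,:3].T+cm["view"][:3,3]; u=c@np.asarray(cm["camera_matrix"]).T
    return u[:,:2]/u[:,2:]
def cyl(x,y,z,r,h,n=48):
    t=np.linspace(0,2*np.pi,n,endpoint=False)
    return np.vstack([np.c_[x+r*np.cos(t),y+r*np.sin(t),np.full(n,zz)] for zz in(z,z+h)])
def hull(P,cm):
    m=np.zeros((480,640),np.uint8)
    h=cv2.convexHull(proj(P,cm).astype(np.float32))
    cv2.fillConvexPoly(m,np.round(h*16).astype(np.int32),1,shift=4); return m>0
def fitcyl(mask,cm,x0,z,r,h):
    def f(p):
        m=hull(cyl(p[0],p[1],z,r,h),cm); return 1-(m&mask).sum()/max(1,(m|mask).sum())
    s=minimize(f,x0,method="Nelder-Mead",options=dict(initial_simplex=np.array([x0,[x0[0]+.006,x0[1]],[x0[0],x0[1]+.006]]),xatol=1e-4,fatol=1e-4))
    return s.x,1-s.fun
def pose():
    s=env.sense(); q=s["ee_rot"]; R=Ro.from_quat([q[1],q[2],q[3],q[0]]).as_matrix()
    return s,np.array(s["eef_pos"]),R
def show(s=None):
    s,p,R=pose(); print("t",round(s["time_s"],2),"p",np.round(p,4),"psi",round(np.arctan2(R[1,0],R[0,0]),4),"tilt",np.round(R[:2,2],4),"F",np.round(s["wrist_force"],1),"op",round(s["opening"],3))
def go(x,y,z):
    s,p,R=pose(); print("shift units",np.round(R.T@(np.array([x,y,z])-p)/.08,3))
DIM=dict(pump_body=(.024,.022),spacer=(.024,.012),top_disc=(.024,.016))
def look(cam,names,z=0.,near=None):
    cm=imaging.camera_model(cam); im=imaging.capture(cam)
    for n in names:
        for r in finder.cut_out(n,cam)[:3]:
            m=r["mask"]; v,u=np.nonzero(m)
            K=np.asarray(cm["camera_matrix"]); V=np.asarray(cm["view"])
            d=V[:3,:3].T@np.linalg.solve(K,[u.mean(),v.mean(),1]); o=-V[:3,:3].T@V[:3,3]
            X=o+d*((z+DIM[n][1]*.7-o[2])/d[2])
            x,iou=fitcyl(m,cm,X[:2],z,*DIM[n])
            print(cam,n,"p",round(r["p"],2),"xy",np.round(x,4),"iou",round(iou,3),"bgr",im[m].mean(0).round(),"px",round(u.mean()),round(v.mean()))
    return im,cm
E
python3 - <<'E'
from h import *
show()
im,cm=look("wrist",["pump_body"])
cv2.imwrite("pics/w1.png",im)
for n in ["nest","nest_rim","ejector_top"]:
    print(n,[(round(r["p"],2),np.round(r["xyz"],4).tolist()) for r in finder.landmark_of(n,"wrist")])
look("side",["pump_body","spacer","top_disc"])
look("scene",["spacer","top_disc"])
E
```

```text
t 1.65 p [ 0.4021 -0.4107  0.301 ] psi 0.0034 tilt [ 0.0004 -0.0006] F [-1.  -0.9 -0.5] op 0.998
wrist pump_body p 0.58 xy [ 0.4841 -0.4225] iou 0.967 bgr [200. 195. 188.] px 335 127
nest [(0.82, [0.4804, -0.2626, 0.0017])]
nest_rim [(0.79, [0.4769, -0.2615, 0.0762])]
ejector_top [(0.72, [0.4758, -0.2624, 0.0378])]
side pump_body p 0.83 xy [ 0.4832 -0.428 ] iou 0.927 bgr [175. 170. 169.] px 369 218
side pump_body p 0.68 xy [ 0.3506 -0.3769] iou 0.297 bgr [148. 149. 152.] px 421 234
side spacer p 0.77 xy [0.5303 0.0354] iou 0.747 bgr [ 41. 134. 214.] px 305 341
side spacer p 0.7 xy [ 0.6243 -0.1217] iou 0.879 bgr [189. 184. 184.] px 282 284
side spacer p 0.57 xy [ 0.6071 -0.0168] iou 0.825 bgr [ 47. 133. 211.] px 275 318
side top_disc p 0.64 xy [ 0.5141 -0.0597] iou 0.87 bgr [206. 202. 200.] px 325 310
scene spacer p 0.75 xy [ 0.624  -0.1168] iou 0.765 bgr [166. 165. 159.] px 297 239
scene spacer p 0.5 xy [0.528  0.0373] iou 0.733 bgr [ 83. 132. 183.] px 227 243
scene spacer p 0.46 xy [ 0.6094 -0.0124] iou 0.739 bgr [ 88. 136. 185.] px 259 231
scene top_disc p 0.61 xy [ 0.5121 -0.0564] iou 0.872 bgr [182. 181. 175.] px 254 257
```

View pics/w1.png

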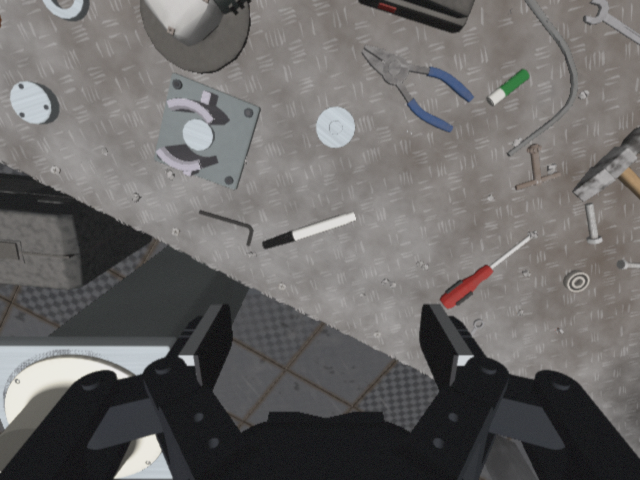

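The wrist view shows the nest at (205,132), turned by roughly 15-20°, with its walls toward ±x. The body is at (335,127), cutters at (425,90), marker at (310,230), hex key at (230,225), and the grinder disc is near (195,35). Next I fit the nest pose.

```bash
cat >> h.py <<'E'
def nestmask(p,cm):
    x,y,a=p; c,s=np.cos(a),np.sin(a)
    def W(L): L=np.asarray(L,float); return np.c_[x+c*L[:,0]-s*L[:,1],y+s*L[:,0]+c*L[:,1],L[:,2]]
    m=hull(W([[i*.055,j*.055,z] for i in(-1,1) for j in(-1,1) for z in(0,.012)]),cm)
    t=np.linspace(-.8,.8,13)
    for sg in(1,-1):
        for t0,t1 in zip(t[:-1],t[1:]):
            m|=hull(W([[sg*r*np.cos(q),r*np.sin(q),z] for q in(t0,t1) for r,z in((.027,.012),(.037,.012),(.03,.077),(.037,.077))]),cm)
    m|=hull(W(cyl(0,0,.012,.018,.025)),cm)
    return m
def fitnest(cam,p0):
    cm=imaging.camera_model(cam); im=imaging.capture(cam); mask=finder.cut_out("nest",cam)[0]["mask"]
    f=lambda p:1-(lambda m:(m&mask).sum()/(m|mask).sum())(nestmask(p,cm))
    best=None
    for a in p0[2]:
        q=np.array([p0[0],p0[1],a])
        s=minimize(f,q,method="Nelder-Mead",options=dict(initial_simplex=np.vstack([q,q+[.006,0,0],q+[0,.006,0],q+[0,0,.15]]),xatol=1e-4,fatol=1e-4))
        if best is None or s.fun<best.fun: best=s
    print(cam,"nest",np.round(best.x,4),"iou",round(1-best.fun,3)); return best.x
E
python3 - <<'E'
from h import *
for c in ["wrist","side","scene"]: fitnest(c,(.476,-.261,(-.5,-.25,0,.25,.5)))
E
```

```text
wrist nest [ 0.4748 -0.2598 -0.3752] iou 0.966
side nest [ 0.4768 -0.2647 -0.3472] iou 0.944
scene nest [ 0.4797 -0.2588 -0.4142] iou 0.936
```

{"method": "play_rows", "body": {"commands": [[[0.1, 0.1, 1, 0, 0, 0.0597], [0.1, 0.1, 1, 0, 0, 0.0597], [0.1, 0.1, 1, 0, 0, 0.0597], [0.1, 0.1, 1, 0, 0, 0.0597]]]}}

```text
time_s: 2.95
eef_pos: [0.4094, -0.4191, 0.2199]
ee_rot: [-0.001, 0.982, -0.187, -0.001]
wrist_force: [0.1, -0.6, 0.5]
opening: 0.996
```

```bash
python3 - <<'E'
from h import *
show()
im,cm=look("wrist",["pump_body"])
print("cam centre", np.round(-cm["view"][:3,:3].T@cm["view"][:3,3],3))
fitnest("wrist",(.475,-.26,(-.37,)))
show()
go(.484,-.4235,.14); go(.484,-.4235,.03)
E
```

```text
t 2.95 p [ 0.4094 -0.4191  0.2199] psi -0.3758 tilt [-0.001   0.0012] F [ 0.1 -0.6  0.5] op 0.996
wrist pump_body p 0.8 xy [ 0.484  -0.4226] iou 0.929 bgr [196. 191. 184.] px 301 139
cam centre [ 0.487 -0.449  0.365]
wrist nest [ 0.4754 -0.2588 -0.3369] iou 0.962
t 3.15 p [ 0.4098 -0.4196  0.2215] psi -0.3724 tilt [ 0.0009 -0.0012] F [0.2 0.1 0.3] op 0.999
shift units [ 0.88  -0.293  1.02 ]
shift units [ 0.879 -0.294  2.395]
```

{"method": "play_rows", "body": {"commands": [[[0.88, -0.3, 1, 0, 0, 0], [0.88, -0.3, 1, 0, 0, 0], [0.88, -0.3, 1, 0, 0, 0], [0.88, -0.3, 1, 0, 0, 0]]]}}

```text
time_s: 3.55
eef_pos: [0.4842, -0.4222, 0.1398]
ee_rot: [-0.0, 0.983, -0.185, -0.001]
wrist_force: [-0.5, 0.1, 0.8]
opening: 0.999
```

{"method": "play_rows", "body": {"commands": [[[0, 0, 0.5, 0, 0, 0], [0, 0, 1, 0, 0, 0], [0, 0, 1, 0, 0, 0]]]}}

```text
time_s: 3.85
eef_pos: [0.4814, -0.4214, 0.0584]
ee_rot: [-0.002, 0.983, -0.186, -0.002]
wrist_force: [0.4, 0.0, 0.4]
opening: 0.999
```

```bash
python3 - <<'E'
from h import *
show(); go(.484,-.423,.03)
E
```

```text
t 3.85 p [ 0.4814 -0.4214  0.0584] psi -0.3745 tilt [-0.0038  0.0038] F [0.4 0.  0.4] op 0.999
shift units [0.039 0.007 0.354]
```

{"method": "play_rows", "body": {"commands": [[[0, 0, 0.36, 0, 0, 0], [0, 0, 0.36, 0, 0, 0], [0, 0, 0.36, 0, 0, 0]]]}}

```text
time_s: 4.15
eef_pos: [0.484, -0.4235, 0.0343]
ee_rot: [0.0, 0.983, -0.186, 0.001]
wrist_force: [0.8, 0.5, 1.4]
opening: 1.0
```

{"method": "play_rows", "body": {"commands": [[[0, 0, 0, 0, 0, 0], [0, 0, 0, 0, 0, 0], [0, 0, 0, 0, 0, 0], [0, 0, 0, 0, 0, 0], [0, 0, 0, 0, 0, 0], [0, 0, 0, 0, 0, 0], [0, 0, 0, 0, 0, 0], [0, 0, 0, 0, 0, 0]]], "fingers": 1, "newtons": 50}}

```text
time_s: 4.95
eef_pos: [0.4838, -0.4227, 0.0318]
ee_rot: [-0.0, 0.983, -0.186, -0.0]
wrist_force: [-0.1, -0.3, 0.8]
opening: 0.001
```

```bash
python3 - <<'E'
from h import *
show()
im,cm=look("wrist",["pump_body"])
im2,_=look("side",["pump_body"])
print(np.round(proj([env.sense()["eef_pos"]],imaging.camera_model("side")),0))
cv2.imwrite("pics/w2.png",np.hstack([cv2.resize(im,(400,300)),cv2.resize(im2[150:300,270:470],(400,300))]))
E
```

```text
t 4.95 p [ 0.4838 -0.4227  0.0318] psi -0.3746 tilt [-0.0001  0.0001] F [-0.1 -0.3  0.8] op 0.001
wrist pump_body p 0.88 xy [ 0.4835 -0.4218] iou 0.658 bgr [167. 162. 156.] px 324 274
side pump_body p 0.55 xy [ 0.4875 -0.429 ] iou 0.806 bgr [171. 166. 164.] px 369 218
side pump_body p 0.24 xy [0.7867 0.0897] iou 0.681 bgr [ 73. 128. 158.] px 169 337
[[369. 212.]]
```

View pics/w2.png

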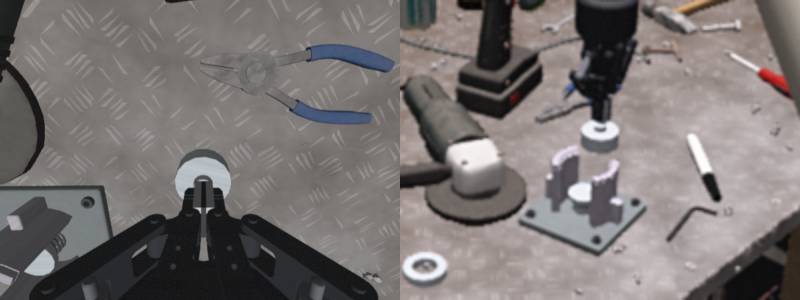

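The fingers have shut at the body's middle, with the body undisturbed. I need to know whether they hold the stub or sit above it, so I'm zooming in.

```bash
python3 - <<'E'
from h import *
im=imaging.capture("wrist"); im2=imaging.capture("side"); cm=imaging.camera_model("wrist")
s,p,R=pose()
for d in(0,.006,.025): print(d,np.round(proj([p+R[:,2]*d, p+R[:,2]*d+R[:,0]*.011],cm)).tolist())
a=cv2.resize(im[210:360,220:420],(400,300),interpolation=2); b=cv2.resize(im2[175:235,330:410],(400,300),interpolation=2)
cv2.imwrite("pics/w3.png",np.hstack([a,b]))
E
```

```text
0 [[326.0, 303.0], [326.0, 283.0]]
0.006 [[326.0, 297.0], [326.0, 278.0]]
0.025 [[326.0, 281.0], [326.0, 263.0]]
```

View pics/w3.png

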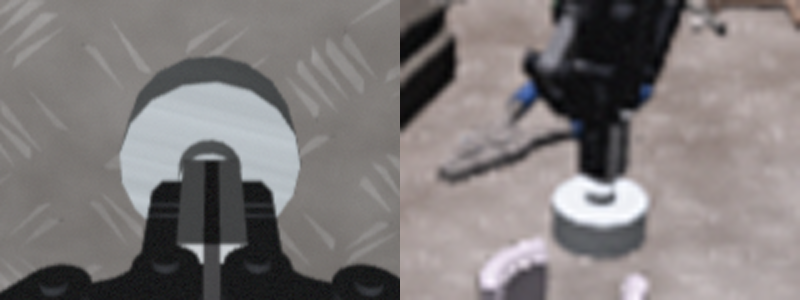

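The shut tips end right above the stub (crop about (210,160)), roughly 25 mm higher than the stated geometry puts them. I'll test this: reopen, go a bit lower and close gently.

{"method": "play_rows", "body": {"commands": [[[0, 0, 0, 0, 0, 0], [0, 0, 0, 0, 0, 0], [0, 0, 0, 0, 0, 0], [0, 0, 0, 0, 0, 0], [0, 0, 0.05, 0, 0, 0], [0, 0, 0.1, 0, 0, 0], [0, 0, 0.1, 0, 0, 0]]], "fingers": -1}}

```text
time_s: 5.95
eef_pos: [0.4835, -0.4224, 0.0231]
ee_rot: [-0.0, 0.983, -0.186, -0.0]
wrist_force: [0.0, 0.1, 0.8]
opening: 0.999
```

```bash
python3 - <<'E'
from h import *
show()
im=imaging.capture("wrist"); im2=imaging.capture("side"); cm=imaging.camera_model("wrist")
s,p,R=pose()
for d in(0,.012): print(d,np.round(proj([p+R[:,2]*d+R[:,1]*.0425*k+ R[:,0]*.011 for k in(-1,1)],cm)).tolist())
cs=imaging.camera_model("side"); print(np.round(proj([p,p+R[:,2]*.025],cs)).tolist())
a=cv2.resize(im[180:360,200:440],(400,300),interpolation=2); b=cv2.resize(im2[175:235,330:410],(400,300),interpolation=2)
cv2.imwrite("pics/w4.png",np.hstack([a,b]))
E
```

```text
t 5.95 p [ 0.4835 -0.4224  0.0231] psi -0.3745 tilt [-0.0008  0.0008] F [0.  0.1 0.8] op 0.999
0 [[239.0, 283.0], [413.0, 283.0]]
0.012 [[245.0, 273.0], [408.0, 273.0]]
[[369.0, 215.0], [369.0, 223.0]]
```

View pics/w4.png

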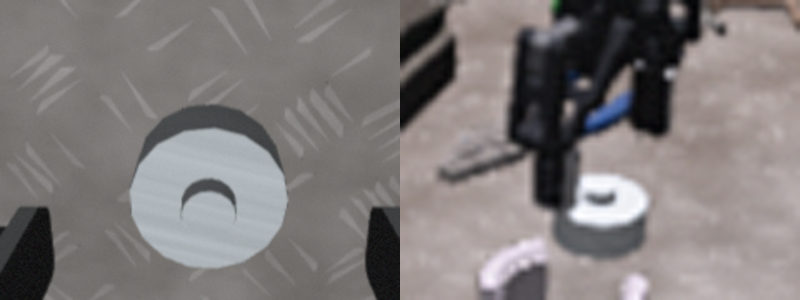

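With the fingers open at TCP z = 0.023, the tips in both views sit well above the body's lower half. They really end about at the TCP, not 25 mm ahead of it. I'll go lower and close.

{"method": "play_rows", "body": {"commands": [[[0, 0, 0.1, 0, 0, 0], [0, 0, 0.21, 0, 0, 0], [0, 0, 0.21, 0, 0, 0]]]}}

```text
time_s: 6.35
eef_pos: [0.4832, -0.4221, 0.0055]
ee_rot: [-0.001, 0.983, -0.186, -0.001]
wrist_force: [-0.8, 0.3, 0.3]
opening: 1.0
```

{"method": "play_rows", "body": {"commands": [[[0, 0, 0, 0, 0, 0], [0, 0, 0, 0, 0, 0], [0, 0, 0, 0, 0, 0], [0, 0, 0, 0, 0, 0], [0, 0, 0, 0, 0, 0], [0, 0, 0, 0, 0, 0]]], "fingers": 1, "newtons": 40}}

```text
time_s: 6.95
eef_pos: [0.4839, -0.4229, 0.0077]
ee_rot: [0.0, 0.983, -0.186, 0.0]
wrist_force: [-0.4, 1.2, 4.9]
opening: 0.529
```

```bash
python3 - <<'E'
from h import *
show()
im=imaging.capture("wrist"); im2=imaging.capture("side")
a=cv2.resize(im[180:360,200:440],(400,300),interpolation=2); b=cv2.resize(im2[175:235,330:410],(400,300),interpolation=2)
cv2.imwrite("pics/w5.png",np.hstack([a,b])); show()
E
```

```text
t 6.95 p [ 0.4839 -0.4229  0.0077] psi -0.3745 tilt [ 0.0004 -0.0005] F [-0.4  1.2  4.9] op 0.529
t 7.05 p [ 0.4839 -0.4229  0.0077] psi -0.3745 tilt [ 0.0004 -0.0005] F [-1.6  0.6  4.8] op 0.527
```

View pics/w5.png

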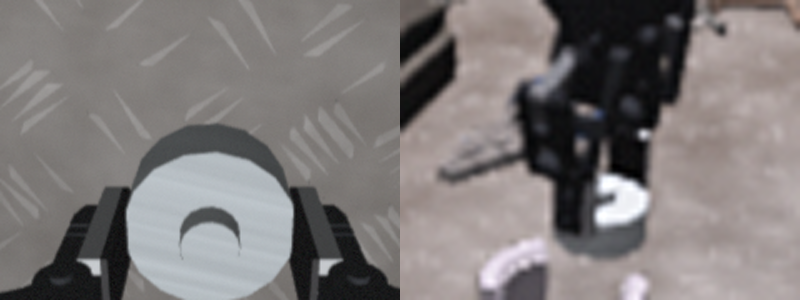

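Opening is 0.53 with the body between the pads, so it is gripped. I'll lift it and carry it to a spot from which the wrist camera sees the nest.

{"method": "play_rows", "body": {"commands": [[[0, 0, -0.3, 0, 0, 0], [0, 0, -0.9, 0, 0, 0], [0, 0, -0.9, 0, 0, 0]]]}}

```text
time_s: 7.35
eef_pos: [0.486, -0.425, 0.0847]
ee_rot: [0.002, 0.983, -0.186, 0.003]
wrist_force: [1.5, 0.5, -1.2]
opening: 0.527
```

{"method": "play_rows", "body": {"commands": [[[-0.5, -0.5, -0.5, 0, 0, 0], [-0.95, -0.94, -0.9, 0, 0, 0], [-0.95, -0.94, -0.9, 0, 0, 0], [-0.95, -0.94, -0.9, 0, 0, 0]]]}}

```text
time_s: 7.75
eef_pos: [0.4399, -0.3228, 0.1532]
ee_rot: [0.0, 0.983, -0.186, 0.001]
wrist_force: [0.1, -0.1, -2.6]
opening: 0.525
```

{"method": "play_rows", "body": {"commands": [[[-0.5, -0.5, 0, 0, 0, 0], [-0.95, -0.94, 0, 0, 0, 0], [-0.95, -0.94, 0, 0, 0, 0], [-0.95, -0.94, 0, 0, 0, 0], [-0.95, -0.94, 0, 0, 0, 0]]]}}

```text
time_s: 8.25
eef_pos: [0.3984, -0.2284, 0.1511]
ee_rot: [0.0, 0.983, -0.186, 0.001]
wrist_force: [1.1, -0.2, -0.9]
opening: 0.527
```

```bash
python3 - <<'E'
from h import *
show()
x=fitnest("wrist",(.475,-.259,(-.36,)))
im,cm=look("wrist",["pump_body"],z=pose()[1][2]-.0077)
m=nestmask(x,cm); cs,_=cv2.findContours(m.astype(np.uint8),0,2); cv2.drawContours(im,cs,-1,(0,0,255),1)
cv2.imwrite("pics/w6.png",im)
print([np.round(r["xyz"],4) for r in finder.landmark_of("nest_rim","wrist")]); show()
go(x[0],x[1],.108)
E
```

```text
t 8.25 p [ 0.3984 -0.2284  0.1511] psi -0.3745 tilt [ 0.0011 -0.001 ] F [ 1.1 -0.2 -0.9] op 0.527
wrist nest [ 0.4745 -0.2593 -0.3629] iou 0.968
wrist pump_body p 0.95 xy [ 0.3984 -0.2283] iou 0.951 bgr [178. 174. 167.] px 325 309
[array([ 0.4749, -0.2607,  0.0786])]
t 8.5 p [ 0.3977 -0.228   0.1509] psi -0.3753 tilt [ 0.0001 -0.0002] F [ 0.1  0.2 -1.3] op 0.523
shift units [1.036 0.013 0.537]
```

View pics/w6.png

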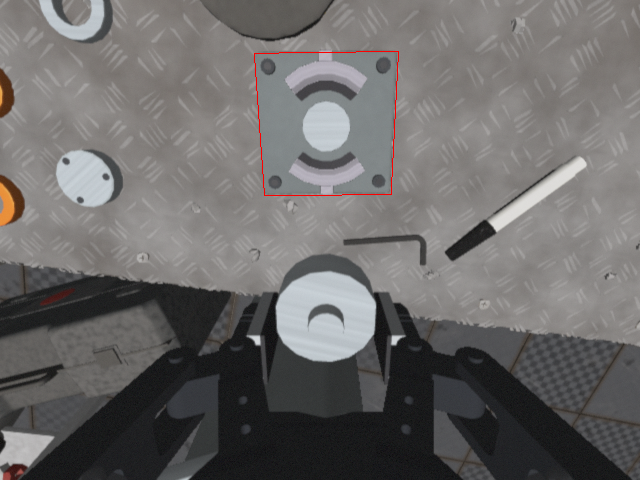

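The held body is at (325,318), centred in the jaws. The nest outline fits and is aligned with the jaws: pad at (326,126), walls above and below it, openings left and right. I'll move over it and lower.

{"method": "play_rows", "body": {"commands": [[[0.5, 0.01, 0, 0, 0, 0], [0.96, 0.015, 0, 0, 0, 0], [0.96, 0.015, 0, 0, 0, 0], [0.96, 0.015, 0, 0, 0, 0]]]}}

```text
time_s: 8.9
eef_pos: [0.4687, -0.2567, 0.1506]
ee_rot: [-0.0, 0.983, -0.186, -0.0]
wrist_force: [0.1, 0.4, -1.3]
opening: 0.527
```

```bash
python3 - <<'E'
from h import *
show(); go(.4747,-.2597,.105); show(); go(.4747,-.2597,.105)
E
```

```text
t 8.9 p [ 0.4687 -0.2567  0.1506] psi -0.3745 tilt [-0.0004  0.0003] F [ 0.1  0.4 -1.3] op 0.527
shift units [0.084 0.008 0.57 ]
t 8.9 p [ 0.4687 -0.2567  0.1506] psi -0.3745 tilt [-0.0004  0.0003] F [ 0.1  0.4 -1.3] op 0.527
shift units [0.084 0.008 0.57 ]
```

{"method": "play_rows", "body": {"commands": [[[0.083, 0.008, 0.3, 0, 0, 0], [0.083, 0.008, 0.57, 0, 0, 0], [0.083, 0.008, 0.57, 0, 0, 0], [0.083, 0.008, 0.57, 0, 0, 0]]]}}

```text
time_s: 9.3
eef_pos: [0.4736, -0.2591, 0.1057]
ee_rot: [-0.0, 0.982, -0.186, -0.001]
wrist_force: [0.5, -0.3, -1.5]
opening: 0.525
```

{"method": "play_rows", "body": {"commands": [[[0, 0, 0.15, 0, 0, 0], [0, 0, 0.3, 0, 0, 0], [0, 0, 0.45, 0, 0, 0], [0, 0, 0.6, 0, 0, 0], [0, 0, 0.7, 0, 0, 0], [0, 0, 0.74, 0, 0, 0], [0, 0, 0.74, 0, 0, 0], [0, 0, 0.74, 0, 0, 0]]]}}

```text
time_s: 10.1
eef_pos: [0.4745, -0.2595, 0.0465]
ee_rot: [0.0, 0.983, -0.186, 0.0]
wrist_force: [-0.1, -0.4, -1.0]
opening: 0.528
```

{"method": "play_rows", "body": {"commands": [[[0, 0, 0.02, 0, 0, 0], [0, 0, 0.02, 0, 0, 0]]]}}

```text
time_s: 10.3
eef_pos: [0.4745, -0.2595, 0.0449]
ee_rot: [0.0, 0.983, -0.186, 0.0]
wrist_force: [-0.6, -0.2, -1.5]
opening: 0.526
```

{"method": "play_rows", "body": {"commands": [[[0, 0, 0, 0, 0, 0], [0, 0, 0, 0, 0, 0], [0, 0, 0, 0, 0, 0], [0, 0, 0, 0, 0, 0]]], "fingers": -1}}

```text
time_s: 10.7
eef_pos: [0.4744, -0.2594, 0.0448]
ee_rot: [0.0, 0.983, -0.186, 0.0]
wrist_force: [1.0, 0.1, 0.0]
opening: 0.995
```

{"method": "play_rows", "body": {"commands": [[[0, 0, -0.3, 0, 0, 0], [0, 0, -0.8, 0, 0, 0], [0, 0, -1, 0, 0, 0], [0, 0, -1, 0, 0, 0]]]}}

```text
time_s: 11.1
eef_pos: [0.4755, -0.2602, 0.127]
ee_rot: [0.001, 0.983, -0.186, 0.002]
wrist_force: [-0.4, 0.6, -1.2]
opening: 0.997
```

{"method": "play_rows", "body": {"commands": [[[0, -0.5, -0.4, 0, 0, 0], [0, -1, -0.4, 0, 0, 0], [0, -1, -0.4, 0, 0, 0], [0, -1, -0.4, 0, 0, 0]]]}}

```text
time_s: 11.5
eef_pos: [0.5035, -0.1841, 0.1559]
ee_rot: [-0.0, 0.983, -0.185, -0.0]
wrist_force: [-0.9, 0.0, -0.0]
opening: 0.999
```

```bash
python3 - <<'E'
from h import *
show()
im,cm=look("wrist",["spacer","top_disc"])
look("wrist",["pump_body"],z=.037)
cv2.imwrite("pics/w7.png",im)
E
```

```text
t 11.5 p [ 0.5035 -0.1841  0.1559] psi -0.3726 tilt [-0.0009  0.0003] F [-0.9  0.  -0. ] op 0.999
wrist spacer p 0.75 xy [0.5269 0.0407] iou 0.77 bgr [ 51. 107. 173.] px 104 279
wrist spacer p 0.65 xy [ 0.623  -0.1169] iou 0.692 bgr [170. 166. 161.] px 198 120
wrist spacer p 0.61 xy [ 0.6055 -0.0103] iou 0.733 bgr [ 53. 114. 180.] px 102 187
wrist top_disc p 0.98 xy [ 0.5099 -0.0527] iou 0.901 bgr [175. 171. 164.] px 196 262
wrist pump_body p 0.91 xy [ 0.4736 -0.2593] iou 0.871 bgr [180. 175. 169.] px 426 237
```

View pics/w7.png

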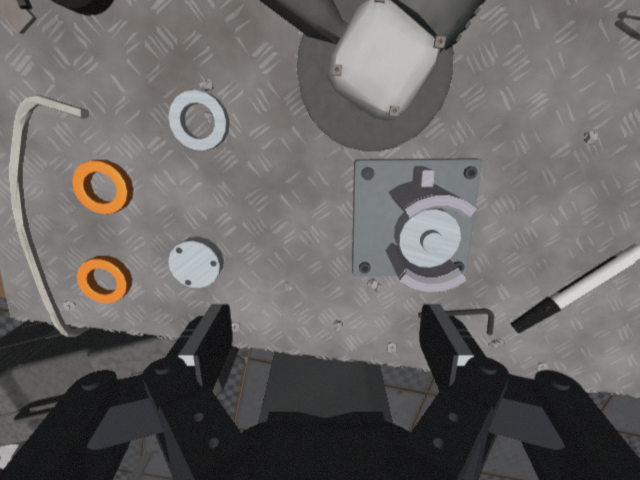

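The body sits upright in the nest at (428,238). The grey ring (the spacer) is at (198,120), the disc at (196,263), and the orange decoys are at (102,187) and (104,280). I'll move to view the spacer from closer.

{"method": "play_rows", "body": {"commands": [[[0.03, -0.5, 0, 0, 0, 0], [0.03, -1, 0, 0, 0, 0], [0.03, -1, 0, 0, 0, 0], [0.03, -1, 0, 0, 0, 0]]]}}

```text
time_s: 12.15
eef_pos: [0.5351, -0.1112, 0.1564]
ee_rot: [0.0, 0.983, -0.186, -0.0]
wrist_force: [-0.6, -1.6, 0.3]
opening: 0.997
```

```bash
python3 - <<'E'
s=open('h.py').read()
s=s.replace('m=r["mask"]; v,u','m=r["mask"]; cc,_=cv2.findContours(m.astype(np.uint8),0,2); m=cv2.drawContours(np.zeros((480,640),np.uint8),[max(cc,key=cv2.contourArea)],-1,1,-1)>0; v,u')
open('h.py','w').write(s)
from h import *
im,cm=look("wrist",["spacer","top_disc"])
show(); go(.623,-.117,.0075)
E
```

```text
wrist spacer p 0.96 xy [0.5265 0.0404] iou 0.912 bgr [ 70. 120. 175.] px 186 282
wrist spacer p 0.73 xy [ 0.6232 -0.117 ] iou 0.964 bgr [165. 162. 159.] px 293 124
wrist spacer p 0.58 xy [ 0.6051 -0.01  ] iou 0.897 bgr [ 82. 134. 183.] px 192 190
wrist top_disc p 0.8 xy [ 0.5107 -0.0537] iou 0.944 bgr [179. 175. 169.] px 279 265
t 12.3 p [ 0.5348 -0.1123  0.1566] psi -0.3758 tilt [-0.0003 -0.0001] F [ 0.2 -0.  -0.3] op 1.002
shift units [ 1.047 -0.351  1.863]
```

{"method": "play_rows", "body": {"commands": [[[0.5, -0.2, 0.3, 0, 0, 0], [0.97, -0.35, 0.9, 0, 0, 0], [0.97, -0.35, 0.9, 0, 0, 0], [0.97, -0.35, 0.9, 0, 0, 0]]]}}

```text
time_s: 12.7
eef_pos: [0.617, -0.1144, 0.0829]
ee_rot: [-0.0, 0.982, -0.187, -0.001]
wrist_force: [0.3, 0.2, 0.6]
opening: 0.997
```

{"method": "play_rows", "body": {"commands": [[[0.08, 0, 0.4, 0, 0, 0], [0.08, 0, 0.7, 0, 0, 0], [0.08, 0, 0.7, 0, 0, 0], [0.08, 0, 0.7, 0, 0, 0]]]}}

```text
time_s: 13.1
eef_pos: [0.6231, -0.1164, 0.0302]
ee_rot: [0.0, 0.982, -0.186, 0.0]
wrist_force: [0.8, 0.4, 0.2]
opening: 0.997
```

```bash
python3 - <<'E'
from h import *
show(); go(.6232,-.117,.0075)
E
```

```text
t 13.1 p [ 0.6231 -0.1164  0.0302] psi -0.3751 tilt [ 0.0003 -0.0001] F [0.8 0.4 0.2] op 0.997
shift units [0.003 0.006 0.283]
```

{"method": "play_rows", "body": {"commands": [[[0, 0, 0.15, 0, 0, 0], [0, 0, 0.28, 0, 0, 0], [0, 0, 0.28, 0, 0, 0], [0, 0, 0.28, 0, 0, 0]]]}}

```text
time_s: 13.5
eef_pos: [0.6234, -0.116, 0.0062]
ee_rot: [-0.0, 0.983, -0.186, -0.0]
wrist_force: [-0.3, -0.8, 0.4]
opening: 1.001
```

{"method": "play_rows", "body": {"commands": [[[0, 0, 0, 0, 0, 0], [0, 0, 0, 0, 0, 0], [0, 0, 0, 0, 0, 0], [0, 0, 0, 0, 0, 0], [0, 0, 0, 0, 0, 0], [0, 0, 0, 0, 0, 0]]], "fingers": 1}}

```text
time_s: 14.1
eef_pos: [0.6264, -0.116, 0.0086]
ee_rot: [-0.0, 0.982, -0.186, 0.003]
wrist_force: [7.2, 9.3, 17.9]
opening: 0.001
```

The fingers closed over the ring instead of gripping it, so they were still too high. I'll lift, reopen and check where the ring is.

{"method": "play_rows", "body": {"commands": [[[0, 0, -0.2, 0, 0, 0], [0, 0, -0.4, 0, 0, 0], [0, 0, -0.4, 0, 0, 0]]]}}

```text
time_s: 14.4
eef_pos: [0.6246, -0.1164, 0.0407]
ee_rot: [0.0, 0.983, -0.186, 0.002]
wrist_force: [0.4, -0.0, 0.2]
opening: 0.003
```

{"method": "play_rows", "body": {"commands": [[[-0.3, 0, -0.5, 0, 0, 0], [-0.6, 0, -0.9, 0, 0, 0], [-0.6, 0, -0.9, 0, 0, 0], [-0.6, 0, -0.9, 0, 0, 0]]], "fingers": -1}}

```text
time_s: 14.8
eef_pos: [0.5789, -0.0985, 0.1108]
ee_rot: [0.0, 0.983, -0.186, 0.001]
wrist_force: [0.9, -0.9, -0.0]
opening: 0.677
```

```bash
python3 - <<'E'
from h import *
show()
im,cm=look("wrist",["spacer"])
cv2.imwrite("pics/w8.png",im)
show()
E
```

```text
t 14.8 p [ 0.5789 -0.0985  0.1108] psi -0.3744 tilt [ 0.001  -0.0004] F [ 0.9 -0.9 -0. ] op 0.677
wrist spacer p 0.92 xy [ 0.6201 -0.1209] iou 0.927 bgr [165. 162. 159.] px 333 177
wrist spacer p 0.72 xy [ 0.6051 -0.0097] iou 0.914 bgr [ 77. 128. 180.] px 211 245
wrist spacer p 0.65 xy [0.5272 0.0406] iou 0.406 bgr [ 48. 106. 173.] px 193 334
t 14.9 p [ 0.5789 -0.0986  0.1095] psi -0.3746 tilt [-0.0007  0.0001] F [ 0.  -0.1 -0.9] op 0.845
```

View pics/w8.png

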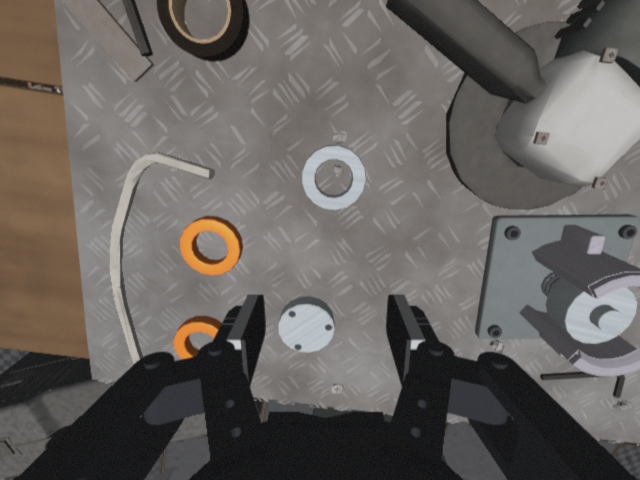

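The ring still lies flat, shifted slightly to (.620,-.121) (pixel (333,177)), and nothing else is disturbed. I'll retry about 12 mm lower.

{"method": "play_rows", "body": {"commands": [[[0.4, 0.05, 0.3, 0, 0, 0], [0.58, 0.066, 0.7, 0, 0, 0], [0.58, 0.066, 1, 0, 0, 0], [0.58, 0.066, 1, 0, 0, 0], [0.58, 0.066, 1, 0, 0, 0]]]}}

```text
time_s: 15.4
eef_pos: [0.6197, -0.1203, 0.0296]
ee_rot: [-0.0, 0.983, -0.186, -0.001]
wrist_force: [0.1, -0.5, 0.7]
opening: 1.0
```

```bash
python3 - <<'E'
from h import *
show(); go(.6203,-.1208,-.005)
E
```

```text
t 15.4 p [ 0.6197 -0.1203  0.0296] psi -0.3747 tilt [-0.002   0.0006] F [ 0.1 -0.5  0.7] op 1.0
shift units [0.011 0.003 0.432]
```

{"method": "play_rows", "body": {"commands": [[[0, 0, 0.2, 0, 0, 0], [0, 0, 0.3, 0, 0, 0], [0, 0, 0.38, 0, 0, 0], [0, 0, 0.43, 0, 0, 0], [0, 0, 0.43, 0, 0, 0], [0, 0, 0.43, 0, 0, 0]]]}}

```text
time_s: 16.0
eef_pos: [0.6203, -0.1204, -0.0037]
ee_rot: [0.0, 0.983, -0.186, 0.0]
wrist_force: [0.5, -0.8, 0.0]
opening: 1.001
```

{"method": "play_rows", "body": {"commands": [[[0, 0, 0, 0, 0, 0], [0, 0, 0, 0, 0, 0], [0, 0, 0, 0, 0, 0], [0, 0, 0, 0, 0, 0], [0, 0, 0, 0, 0, 0]]], "fingers": 1}}

```text
time_s: 16.5
eef_pos: [0.6203, -0.1204, -0.0035]
ee_rot: [0.0, 0.983, -0.186, 0.0]
wrist_force: [-2.2, 1.2, 9.6]
opening: 0.541
```

Opening is 0.54, so the ring is gripped. I'll lift it and carry it to the nest viewing pose.

{"method": "play_rows", "body": {"commands": [[[0, 0, -0.2, 0, 0, 0], [0, 0, -0.6, 0, 0, 0], [0, 0, -1, 0, 0, 0], [0, 0, -1, 0, 0, 0]]]}}

```text
time_s: 16.9
eef_pos: [0.6225, -0.121, 0.0809]
ee_rot: [0.0, 0.983, -0.186, 0.003]
wrist_force: [1.1, -0.1, -0.1]
opening: 0.541
```

{"method": "play_rows", "body": {"commands": [[[-0.4, 0, -0.5, 0, 0, 0], [-0.9, 0.3, -1, 0, 0, 0], [-0.9, 0.5, -1, 0, 0, 0], [-0.9, 0.6, -1, 0, 0, 0], [-0.9, 0.6, -1, 0, 0, 0]]]}}

```text
time_s: 17.4
eef_pos: [0.5356, -0.1395, 0.1561]
ee_rot: [0.0, 0.982, -0.187, 0.0]
wrist_force: [0.3, -0.1, -0.7]
opening: 0.541
```

{"method": "play_rows", "body": {"commands": [[[-0.5, 0.4, 0, 0, 0, 0], [-0.9, 0.8, 0, 0, 0, 0], [-0.9, 0.8, 0, 0, 0, 0], [-0.9, 0.8, 0, 0, 0, 0]]]}}

```text
time_s: 17.8
eef_pos: [0.4453, -0.172, 0.1554]
ee_rot: [-0.0, 0.982, -0.187, -0.0]
wrist_force: [-0.8, -0.4, -1.4]
opening: 0.544
```

{"method": "play_rows", "body": {"commands": [[[-0.2, 0.4, 0, 0, 0, 0], [-0.28, 0.85, 0, 0, 0, 0], [-0.28, 0.85, 0, 0, 0, 0], [-0.28, 0.85, 0, 0, 0, 0]]]}}

```text
time_s: 18.2
eef_pos: [0.4005, -0.2274, 0.1556]
ee_rot: [-0.0, 0.982, -0.187, 0.0]
wrist_force: [-0.6, 0.3, 0.0]
opening: 0.538
```

```bash
python3 - <<'E'
from h import *
show()
im,cm=look("wrist",["spacer"],z=pose()[1][2]+.0035)
look("wrist",["pump_body"],z=.037)
x=fitnest("wrist",(.475,-.259,(-.36,)))
show(); go(.4747,-.2597,.0955)
cv2.imwrite("pics/w9.png",im)
E
```

```text
t 18.2 p [ 0.4005 -0.2274  0.1556] psi -0.3755 tilt [0.0004 0.0001] F [-0.6  0.3  0. ] op 0.538
wrist spacer p 0.8 xy [ 0.5102 -0.1047] iou 0.544 bgr [ 48. 102. 164.] px 15 202
wrist spacer p 0.6 xy [ 0.5473 -0.129 ] iou 0.678 bgr [ 43.  90. 143.] px 9 95
wrist spacer p 0.59 xy [ 0.3998 -0.227 ] iou 0.917 bgr [153. 150. 144.] px 326 312
wrist pump_body p 0.76 xy [ 0.4745 -0.2592] iou 0.967 bgr [203. 197. 190.] px 331 129
wrist nest [ 0.4751 -0.2584 -0.3733] iou 0.765
t 18.5 p [ 0.4    -0.2264  0.1558] psi -0.3734 tilt [0.0001 0.0001] F [ 0.5 -0.7 -0.2] op 0.544
shift units [1.021 0.047 0.754]
```

The spacer is held and centred; the body sits at (.4745,-.2592). I'll move over it and lower.

{"method": "play_rows", "body": {"commands": [[[0.5, 0.02, 0, 0, 0, 0], [0.98, 0.035, 0, 0, 0, 0], [0.98, 0.035, 0, 0, 0, 0], [0.98, 0.035, 0, 0, 0, 0]]]}}

```text
time_s: 18.9
eef_pos: [0.4718, -0.2579, 0.1555]
ee_rot: [-0.0, 0.983, -0.186, -0.0]
wrist_force: [0.2, 0.2, -1.1]
opening: 0.538
```

{"method": "play_rows", "body": {"commands": [[[0.03, 0, 0.4, 0, 0, 0], [0.03, 0, 0.75, 0, 0, 0], [0.03, 0, 0.75, 0, 0, 0], [0.03, 0, 0.75, 0, 0, 0]]]}}

```text
time_s: 19.3
eef_pos: [0.473, -0.2587, 0.0963]
ee_rot: [-0.0, 0.983, -0.186, -0.001]
wrist_force: [0.5, -1.1, 0.1]
opening: 0.543
```

```bash
python3 - <<'E'
from h import *
show(); go(.4746,-.2593,.0565)
E
```

```text
t 19.3 p [ 0.473  -0.2587  0.0963] psi -0.3744 tilt [-0.0011  0.0008] F [ 0.5 -1.1  0.1] op 0.543
shift units [ 0.023 -0.     0.497]
```

{"method": "play_rows", "body": {"commands": [[[0.01, 0, 0.1, 0, 0, 0], [0.01, 0, 0.2, 0, 0, 0], [0.01, 0, 0.3, 0, 0, 0], [0.01, 0, 0.4, 0, 0, 0], [0.01, 0, 0.46, 0, 0, 0], [0.01, 0, 0.5, 0, 0, 0], [0.01, 0, 0.5, 0, 0, 0], [0.01, 0, 0.5, 0, 0, 0]]]}}

```text
time_s: 20.1
eef_pos: [0.4744, -0.2595, 0.056]
ee_rot: [0.0, 0.983, -0.186, 0.0]
wrist_force: [0.5, -0.6, -0.4]
opening: 0.54
```

{"method": "play_rows", "body": {"commands": [[[0, 0, 0, 0, 0, 0], [0, 0, 0, 0, 0, 0], [0, 0, 0, 0, 0, 0], [0, 0, 0, 0, 0, 0]]], "fingers": -1}}

```text
time_s: 20.5
eef_pos: [0.4744, -0.2595, 0.056]
ee_rot: [0.0, 0.983, -0.186, 0.0]
wrist_force: [0.8, 0.6, -0.8]
opening: 0.998
```

{"method": "play_rows", "body": {"commands": [[[0, 0, -0.3, 0, 0, 0], [0, 0, -0.8, 0, 0, 0], [0, 0, -1, 0, 0, 0], [0, 0, -1, 0, 0, 0]]]}}

```text
time_s: 20.9
eef_pos: [0.4755, -0.2602, 0.1382]
ee_rot: [0.001, 0.983, -0.186, 0.002]
wrist_force: [0.2, 0.1, -1.6]
opening: 1.0
```

{"method": "play_rows", "body": {"commands": [[[-0.5, -0.5, -0.2, 0, 0, 0], [-1, -1, -0.2, 0, 0, 0], [-1, -1, -0.2, 0, 0, 0], [-1, -1, -0.2, 0, 0, 0]]]}}

```text
time_s: 21.3
eef_pos: [0.4277, -0.1538, 0.1514]
ee_rot: [-0.0, 0.983, -0.185, -0.001]
wrist_force: [-0.3, -0.2, 0.2]
opening: 0.998
```

```bash
python3 - <<'E'
from h import *
show()
im,cm=look("wrist",["top_disc"])
look("wrist",["spacer"],z=.059)
show(); go(.51,-.0537,.03)
cv2.imwrite("pics/w10.png",im)
E
```

```text
t 21.3 p [ 0.4277 -0.1538  0.1514] psi -0.3727 tilt [-0.0017  0.0009] F [-0.3 -0.2  0.2] op 0.998
wrist top_disc p 0.81 xy [ 0.5109 -0.0535] iou 0.954 bgr [193. 189. 182.] px 183 177
wrist spacer p 0.93 xy [ 0.5799 -0.0458] iou 0.611 bgr [ 75. 128. 182.] px 76 89
wrist spacer p 0.85 xy [ 0.5196 -0.002 ] iou 0.611 bgr [ 73. 124. 179.] px 81 202
t 21.5 p [ 0.4299 -0.1568  0.1516] psi -0.3751 tilt [ 0.0003 -0.0003] F [ 0.6  0.3 -0.2] op 1.001
shift units [ 0.459 -1.566  1.52 ]
```

View pics/w10.png

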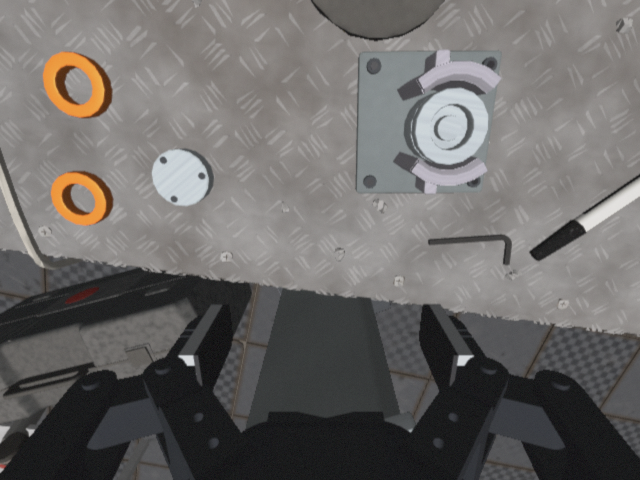

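The spacer lies over the stub in the nest (448,127). The disc is at (182,177), with an orange ring close by on the left, so I'll use a partly open gripper.

{"method": "play_rows", "body": {"commands": [[[0.2, -0.5, 0, 0, 0, 0], [0.46, -1, 0, 0, 0, 0], [0.46, -1, 0.3, 0, 0, 0], [0.46, -1, 0.3, 0, 0, 0]]], "fingers": -0.6}}

```text
time_s: 21.9
eef_pos: [0.4924, -0.0945, 0.1257]
ee_rot: [-0.0, 0.983, -0.186, -0.002]
wrist_force: [-0.5, -0.2, 0.2]
opening: 0.797
```

{"method": "play_rows", "body": {"commands": [[[0, -0.5, 0, 0, 0, 0], [0, -0.57, 0.5, 0, 0, 0], [0, -0.57, 1, 0, 0, 0], [0, -0.57, 1, 0, 0, 0], [0, -0.57, 1, 0, 0, 0]]]}}

```text
time_s: 22.4
eef_pos: [0.509, -0.0532, 0.0485]
ee_rot: [0.0, 0.982, -0.187, -0.001]
wrist_force: [0.0, -0.6, 0.6]
opening: 0.8
```

```bash
python3 - <<'E'
from h import *
look("wrist",["top_disc"])
show(); go(.5108,-.0536,-.004)
E
```

```text
wrist top_disc p 0.83 xy [ 0.5112 -0.0538] iou 0.947 bgr [173. 169. 163.] px 326 267
t 22.5 p [ 0.5102 -0.0532  0.0497] psi -0.3756 tilt [ 0.002  -0.0005] F [0.1 0.4 0.5] op 0.798
shift units [0.007 0.002 0.671]
```

{"method": "play_rows", "body": {"commands": [[[0.01, 0, 0.2, 0, 0, 0], [0.01, 0, 0.4, 0, 0, 0], [0.01, 0, 0.55, 0, 0, 0], [0.01, 0, 0.66, 0, 0, 0], [0.01, 0, 0.66, 0, 0, 0], [0.01, 0, 0.66, 0, 0, 0]]]}}

```text
time_s: 23.1
eef_pos: [0.5102, -0.0527, -0.0045]
ee_rot: [0.0, 0.983, -0.186, 0.0]
wrist_force: [0.0, 0.4, 0.4]
opening: 0.798
```

{"method": "play_rows", "body": {"commands": [[[0, 0, 0, 0, 0, 0], [0, 0, 0, 0, 0, 0], [0, 0, 0, 0, 0, 0], [0, 0, 0, 0, 0, 0], [0, 0, 0, 0, 0, 0]]], "fingers": 1, "newtons": 60}}

```text
time_s: 23.6
eef_pos: [0.5104, -0.0526, -0.004]
ee_rot: [0.0, 0.983, -0.186, 0.001]
wrist_force: [-2.5, 0.7, 13.0]
opening: 0.522
```

```bash
python3 - <<'E'
from h import *
import time
look("wrist",["top_disc"])
for i in range(4): show(); imaging.capture("wrist")
E
```

```text
wrist top_disc p 0.97 xy [ 0.5104 -0.0525] iou 0.921 bgr [170. 166. 160.] px 325 315
t 23.7 p [ 0.5104 -0.0527 -0.004 ] psi -0.3745 tilt [ 0.0011 -0.0003] F [-2.8  0.3 14.1] op 0.523
t 23.75 p [ 0.5104 -0.0527 -0.004 ] psi -0.3744 tilt [ 0.0011 -0.0003] F [-2.6 -0.4 14. ] op 0.526
t 23.8 p [ 0.5104 -0.0527 -0.004 ] psi -0.3745 tilt [ 0.0012 -0.0003] F [-2.4  0.1 13.6] op 0.523
t 23.85 p [ 0.5104 -0.0526 -0.004 ] psi -0.3744 tilt [ 0.0011 -0.0003] F [-2.7 -0.4 13.8] op 0.523
```

Disc gripped at TCP z = −0.004 with the disc on the bench. So contact with the stack is expected at about 0.067 and flush at about 0.057. I'll lift and carry it.

{"method": "play_rows", "body": {"commands": [[[0, 0, -0.2, 0, 0, 0], [0, 0, -0.6, 0, 0, 0], [0, 0, -1, 0, 0, 0], [0, 0, -1, 0, 0, 0]]]}}

```text
time_s: 24.3
eef_pos: [0.512, -0.053, 0.0787]
ee_rot: [0.0, 0.983, -0.186, 0.003]
wrist_force: [-0.3, 0.7, -1.6]
opening: 0.526
```

{"method": "play_rows", "body": {"commands": [[[0, 0.2, -0.5, 0, 0, 0], [0, 0.6, -1, 0, 0, 0], [0, 0.8, -1, 0, 0, 0], [0, 0.8, -1, 0, 0, 0]]]}}

```text
time_s: 24.7
eef_pos: [0.4865, -0.1138, 0.1559]
ee_rot: [0.0, 0.982, -0.187, 0.001]
wrist_force: [0.3, -0.3, -1.1]
opening: 0.522
```

{"method": "play_rows", "body": {"commands": [[[0, 0.5, 0, 0, 0, 0], [0, 0.95, 0, 0, 0, 0], [0, 0.95, 0, 0, 0, 0], [0, 0.95, 0, 0, 0, 0]]]}}

```text
time_s: 25.1
eef_pos: [0.4585, -0.1827, 0.1543]
ee_rot: [-0.0, 0.982, -0.187, -0.001]
wrist_force: [0.0, -0.1, 0.2]
opening: 0.526
```

```bash
python3 - <<'E'
from h import *
look("wrist",["top_disc"],z=pose()[1][2]+.004)
look("wrist",["spacer"],z=.059)
show(); go(.4746,-.2593,.155)
E
```

```text
wrist top_disc p 0.96 xy [ 0.4591 -0.1827] iou 0.921 bgr [181. 177. 170.] px 326 314
wrist spacer p 0.8 xy [ 0.4744 -0.259 ] iou 0.914 bgr [184. 179. 172.] px 420 185
wrist spacer p 0.78 xy [ 0.5859 -0.0508] iou 0.602 bgr [ 69. 119. 174.] px 74 137
wrist spacer p 0.58 xy [ 0.5243 -0.0076] iou 0.595 bgr [ 65. 114. 171.] px 78 239
t 25.3 p [ 0.4591 -0.1819  0.1548] psi -0.3734 tilt [-0.0005  0.0005] F [-0.2  0.6 -0.6] op 0.522
shift units [ 0.534  0.831 -0.003]
```

{"method": "play_rows", "body": {"commands": [[[0.25, 0.4, 0, 0, 0, 0], [0.53, 0.83, 0, 0, 0, 0], [0.53, 0.83, 0, 0, 0, 0], [0.53, 0.83, 0, 0, 0, 0], [0.53, 0.83, 0, 0, 0, 0]]]}}

```text
time_s: 25.8
eef_pos: [0.4738, -0.259, 0.1548]
ee_rot: [-0.0, 0.983, -0.186, -0.0]
wrist_force: [0.1, -0.4, -0.7]
opening: 0.521
```

{"method": "play_rows", "body": {"commands": [[[0, 0, 0.3, 0, 0, 0], [0, 0, 0.6, 0, 0, 0], [0, 0, 0.8, 0, 0, 0], [0, 0, 0.9, 0, 0, 0], [0, 0, 0.9, 0, 0, 0], [0, 0, 0.9, 0, 0, 0]]]}}

```text
time_s: 26.4
eef_pos: [0.4743, -0.2599, 0.0837]
ee_rot: [0.0, 0.983, -0.186, 0.0]
wrist_force: [0.3, 0.5, -0.1]
opening: 0.519
```

```bash
python3 - <<'E'
from h import *
for i in range(3): imaging.capture("side"); show()
go(.4746,-.2593,.068)
E
```

```text
t 26.45 p [ 0.4745 -0.2602  0.0839] psi -0.3742 tilt [ 0.0009 -0.0006] F [-0.7  0.7 -0.4] op 0.521
t 26.5 p [ 0.4745 -0.2603  0.084 ] psi -0.3743 tilt [ 0.0011 -0.0007] F [ 0.3 -0.7 -0.9] op 0.519
t 26.55 p [ 0.4745 -0.2603  0.0839] psi -0.3744 tilt [ 0.0011 -0.0008] F [-0.2 -0.1 -0.6] op 0.524
shift units [-0.004 -0.013  0.199]
```

{"method": "play_rows", "body": {"commands": [[[0, -0.01, 0.05, 0, 0, 0], [0, -0.01, 0.1, 0, 0, 0], [0, -0.01, 0.15, 0, 0, 0], [0, -0.01, 0.18, 0, 0, 0], [0, -0.01, 0.18, 0, 0, 0], [0, -0.01, 0.18, 0, 0, 0]]]}}

```text
time_s: 27.15
eef_pos: [0.4743, -0.2595, 0.0686]
ee_rot: [-0.0, 0.983, -0.186, -0.0]
wrist_force: [0.8, 0.2, -0.1]
opening: 0.522
```

{"method": "play_rows", "body": {"commands": [[[0, 0, 0.006, 0, 0, 0], [0, 0, 0.012, 0, 0, 0], [0, 0, 0.018, 0, 0, 0], [0, 0, 0.024, 0, 0, 0], [0, 0, 0.03, 0, 0, 0], [0, 0, 0.03, 0, 0, 0]]]}}

```text
time_s: 27.75
eef_pos: [0.4743, -0.2595, 0.0663]
ee_rot: [0.0, 0.983, -0.186, 0.0]
wrist_force: [-0.2, 0.2, 1.3]
opening: 0.52
```

{"method": "play_rows", "body": {"commands": [[[0, 0, 0.006, 0, 0, 0], [0, 0, 0.012, 0, 0, 0], [0, 0, 0.018, 0, 0, 0], [0, 0, 0.025, 0, 0, 0], [0, 0, 0.025, 0, 0, 0]]]}}

```text
time_s: 28.25
eef_pos: [0.4744, -0.2595, 0.0643]
ee_rot: [0.0, 0.983, -0.186, 0.0]
wrist_force: [-0.1, 0.8, 2.6]
opening: 0.524
```

```bash
python3 - <<'E'
from h import *
for i in range(4): imaging.capture("side"); show()
E
```

```text
t 28.3 p [ 0.4744 -0.2595  0.0643] psi -0.3745 tilt [ 0. -0.] F [-0.1  0.4  3. ] op 0.521
t 28.35 p [ 0.4744 -0.2595  0.0643] psi -0.3745 tilt [ 0.0001 -0.    ] F [ 0.1 -0.7  2.3] op 0.523
t 28.4 p [ 0.4743 -0.2595  0.0643] psi -0.3745 tilt [ 0.0001 -0.    ] F [ 0.3 -0.3  3.2] op 0.525
t 28.45 p [ 0.4744 -0.2595  0.0643] psi -0.3745 tilt [ 0.0001 -0.    ] F [-0.2  0.3  2.8] op 0.522
```

{"method": "play_rows", "body": {"commands": [[[0, 0, 0.008, 0, 0, 0], [0, 0, 0.016, 0, 0, 0], [0, 0, 0.024, 0, 0, 0], [0, 0, 0.032, 0, 0, 0], [0, 0, 0.04, 0, 0, 0], [0, 0, 0.04, 0, 0, 0]]]}}

```text
time_s: 29.05
eef_pos: [0.4744, -0.2595, 0.061]
ee_rot: [0.0, 0.983, -0.186, 0.0]
wrist_force: [0.7, 0.2, 6.2]
opening: 0.522
```

{"method": "play_rows", "body": {"commands": [[[0, 0, 0.008, 0, 0, 0], [0, 0, 0.016, 0, 0, 0], [0, 0, 0.024, 0, 0, 0], [0, 0, 0.032, 0, 0, 0], [0, 0, 0.04, 0, 0, 0], [0, 0, 0.04, 0, 0, 0]]]}}

```text
time_s: 29.65
eef_pos: [0.4744, -0.2595, 0.0579]
ee_rot: [0.0, 0.983, -0.186, 0.0]
wrist_force: [-0.7, 0.2, 7.6]
opening: 0.522
```

```bash
python3 - <<'E'
from h import *
F=[];Z=[]
for i in range(8):
    im=imaging.capture("wrist"); s=env.sense(); F.append(s["wrist_force"][2]); Z.append(s["eef_pos"][2])
print(np.mean(F),np.std(F),np.mean(Z))
look("wrist",["top_disc"],z=.061); show()
E
```

```text
7.042170390877244 0.378603324365428 0.0580017292378166
wrist top_disc p 0.95 xy [ 0.4746 -0.2595] iou 0.923 bgr [179. 174. 168.] px 326 315
t 30.15 p [ 0.4744 -0.2595  0.058 ] psi -0.3746 tilt [ 0.0002 -0.0001] F [-0.5  0.6  7.4] op 0.526
```

{"method": "play_rows", "body": {"commands": [[[0, 0, 0.006, 0, 0, 0], [0, 0, 0.012, 0, 0, 0], [0, 0, 0.018, 0, 0, 0], [0, 0, 0.018, 0, 0, 0], [0, 0, 0.018, 0, 0, 0]]]}}

```text
time_s: 30.65
eef_pos: [0.4744, -0.2595, 0.0566]
ee_rot: [0.0, 0.983, -0.186, 0.0]
wrist_force: [-1.0, 0.0, 8.1]
opening: 0.522
```

```bash
python3 - <<'E'
from h import *
S=[];fits={.003:[],.004:[],.005:[]}
for i in range(6):
    cm=imaging.camera_model("wrist"); im=imaging.capture("wrist"); s,p,R=pose(); S.append([s["wrist_force"][2],p[2]])
    m=finder.cut_out("top_disc","wrist")[0]["mask"]
    cc,_=cv2.findContours(m.astype(np.uint8),0,2); m=cv2.drawContours(np.zeros((480,640),np.uint8),[max(cc,key=cv2.contourArea)],-1,1,-1)>0
    for o in fits:
        x,iou=fitcyl(m,cm,p[:2],p[2]+o,.024,.016); fits[o].append([(x-p[:2])@R[:2,0],(x-p[:2])@R[:2,1],iou])
print("F,z",np.mean(S,0),np.std(S,0))
for o in fits: print(o,np.round(np.mean(fits[o],0),5),np.round(np.std(fits[o],0),5))
for n in("disc_top","nest_rim"): print(n,[np.round(finder.landmark_of(n,"wrist")[0]["xyz"],4)])
imaging.capture("side"); im2=imaging.capture("side")
for n in("disc_top","nest_rim"): print(n,[np.round(r["xyz"],4) for r in finder.landmark_of(n,"side")[:1]])
cs=imaging.camera_model("side")
print(np.round(proj([[.4746,-.2595,.077]],cs),1))
u,v=proj([[.4746,-.2595,.077]],cs)[0].astype(int)
a=cv2.resize(im2[v-30:v+30,u-40:u+40],(400,300),interpolation=2); b=cv2.resize(im[200:380,200:440],(400,300),interpolation=2)
cv2.imwrite("pics/w11.png",np.hstack([a,b])); show()
E
```

```text
F,z [8.53179314 0.05661358] [4.60341955e-01 7.95592957e-06]
0.003 [ 5.0000e-05 -2.8000e-04  9.3063e-01] [3.10e-04 9.00e-05 4.07e-03]
0.004 [ 4.9000e-04 -2.3000e-04  9.1897e-01] [0.00029 0.00017 0.00383]
0.005 [ 9.0000e-04 -3.0000e-04  9.0606e-01] [0.00027 0.00025 0.00349]
disc_top [array([ 0.4801, -0.2623,  0.0745])]Traceback (most recent call last):
  File "<stdin>", line 11, in <module>
IndexError: list index out of range
```

```bash
python3 - <<'E'
from h import *
F=[]
for i in range(25):
    im2=imaging.capture("side"); F.append(env.sense()["wrist_force"][2])
print("F",np.mean(F),np.std(F)/5)
cs=imaging.camera_model("side"); u,v=proj([[.4746,-.2595,.077]],cs)[0].astype(int); print(u,v)
im=imaging.capture("wrist")
a=cv2.resize(im2[v-24:v+24,u-32:u+32],(400,300),interpolation=2); b=cv2.resize(im[200:380,200:440],(400,300),interpolation=2)
cv2.imwrite("pics/w11.png",np.hstack([a,b])); show()
E
```

```text
F 8.312856939424625 0.0760328253538035
362 231
t 32.65 p [ 0.4744 -0.2595  0.0566] psi -0.3746 tilt [ 0.0003 -0.0001] F [-1.7  0.5  9.2] op 0.522
```

View pics/w11.png

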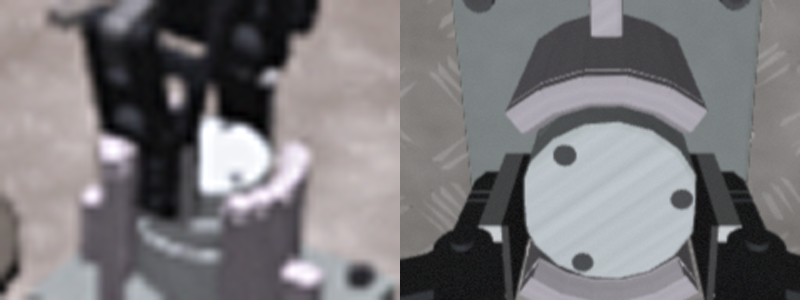

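```bash
python3 -c "
from h import *
show(); print(env.close_job())"
```

```text
t 32.65 p [ 0.4744 -0.2595  0.0566] psi -0.3746 tilt [ 0.0003 -0.0001] F [-1.7  0.5  9.2] op 0.522
the job is handed in; nothing more can be done
None
```

The body, spacer and disc are stacked in the nest in that order. I handed the job in at 32.65 s with the gripper still holding the disc and pressing the stack down to about flush.

**Flushness:** the checks put the disc within about 1 mm of the rim but don't agree exactly.
- **Push force:** it averaged 8.3 N over 25 readings, inside the expected 8 to 9 N. That works out to about 9.2 to 9.5 mm of travel, so perhaps 0.5 to 0.8 mm proud.
- **Height relative to the grip on the bench:** about 10.4 mm of travel, so roughly 0.4 mm sunk.
- **Wrist-camera fit of the disc in the jaws:** it leaned slightly lower still, but it is only good to about 0.7 mm. I stopped between the force and height figures.
- **Landmark check:** in the wrist picture the network put the disc top at 74.5 mm (about ±4 mm) and did not find the rim, so that comparison failed.
- **End stop:** every travel estimate is well short of the 18 mm end stop.

**What went wrong on the way:** the fingertips really end about 25 mm higher than the stated geometry says.
- The first grasp of the body closed on nothing above the stub.
- The first grasp of the spacer slid over the ring, shifting it about 5 mm with a contact force of about 18 N at the wrist.
- Both second attempts at lower height worked.

In the pictures I looked at, the other bench items and the orange rings appeared untouched.

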